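# Close up the pet-proof treat canister

### The job

Put all the dog biscuits lying on the counter into the canister, then set its lid level on the neck, turn it back until it drops into the thread start, and screw it clockwise down to the end stop. Last of all swing the safety bar over the lid until it rests in its catch, and leave the other things on the counter as they are.

Things in the scene. Friction and masses are not known exactly. Their poses are not given: they have to be found in the camera images.
- canister: Fixed round aluminium canister on a dark base plate 170 (x) x 250 (y) x 10 mm. Origin: centre of the plate's underside, z up. Body 152 wide up to z 65, above it a threaded neck 124 wide, narrowing to 114 at the rim (z 90). A hinge post stands at y -102 (top z 145), a forked catch at y +102 (top z 135), each 32 wide in x.
- mouth (a point): centre of the canister's mouth at rim height, 90 mm above its origin; opening 106 wide, cavity 114 wide below, its floor 76 below this point
- lid: Loose aluminium screw lid, 152 mm wide, about 220 g, standing upright on the counter; origin at the centre of its lower edge. Skirt 144 wide inside, top's underside at z 20, top face z 25. On it, centred, a black grip bar 56 long (along lid x), 16 wide, z 25 to 55. Origin above canister origin: home 70, in start pockets 74 to 77, on top of the ribs 76 to 84.
- lid_lug (a point): centre of the lug on the lid's +x side, radius 67, 2 mm above the lower edge. Three such round lugs, 4 mm thick, at 0, 120 and 240 degrees from lid x, point inwards from the skirt to radius 64.5. By its own weight the lid sinks as it is turned; it turns easily and stays where left.
- bar (a joint): safety bar's hinge (rad): 0 = lies over the lid in its catch (end stop), grows as it swings up and over to canister -y, 1.57 upright, stop 2.6; starts at 2.1 to 2.45. Axis along canister x through y -102, z 134 mm. Friction 0.2 N m keeps it where left. Steel bar 13 wide, 10 thick, 204 long, passing 4 above the grip of a lid that is home; a lid not screwed down is in its way.
- bar_handle (a point): centre of the black round cross handle at the bar's free end, 12 mm thick, 104 long along canister x (45 free on each side of the bar), 204 from the hinge axis
- start0 (a point): lug centre's place in the middle of start pocket 0 of the canister: 11 degrees counter-clockwise of thread rib start 0 (at 40 degrees from canister x, counter-clockwise from above), radius 67 mm, z 76.5. Three equal ribs, 3 thick, 138 wide overall, run from their starts (z 82) clockwise, falling 9 per 120 degrees.
- home0 (a point): lug centre's place with the lid home, at the end stop 78 degrees clockwise of rib start 0, radius 67 mm, z 72 in the canister's frame
- start1 (a point): lug centre's place in the middle of start pocket 1 of the canister: 11 degrees counter-clockwise of thread rib start 1 (at 160 degrees from canister x, counter-clockwise from above), radius 67 mm, z 76.5. A lug lying on top of a rib cannot be screwed down: a tab on the rib stops it clockwise. Turned counter-clockwise it climbs, passes the rib's start and drops about 8 into the pocket.
- home1 (a point): lug centre's place with the lid home, at the end stop 78 degrees clockwise of rib start 1, radius 67 mm, z 72 in the canister's frame
- start2 (a point): lug centre's place in the middle of start pocket 2 of the canister: 11 degrees counter-clockwise of thread rib start 2 (at 280 degrees from canister x, counter-clockwise from above), radius 67 mm, z 76.5. The pocket spans 25 degrees, from the rib start to the tab; from it, clockwise, the lug runs under the rib.
- home2 (a point): lug centre's place with the lid home, at the end stop 78 degrees clockwise of rib start 2, radius 67 mm, z 72 in the canister's frame
- biscuit0: hard bone-shaped dog biscuit lying flat, 73 long (x), 34 wide at the ends, waist 20 wide (y) and 36 long, 16 thick, 30 g; origin at the centre of its underside. Three to five are present, the others absent (None from the start).
- biscuit1: hard bone-shaped dog biscuit lying flat, 73 long (x), 34 wide at the ends, waist 20 wide (y) and 36 long, 16 thick, 30 g; origin at the centre of its underside. Three to five are present, the others absent (None from the start).
- biscuit2: hard bone-shaped dog biscuit lying flat, 73 long (x), 34 wide at the ends, waist 20 wide (y) and 36 long, 16 thick, 30 g; origin at the centre of its underside. Three to five are present, the others absent (None from the start).
- biscuit3: hard bone-shaped dog biscuit lying flat, 73 long (x), 34 wide at the ends, waist 20 wide (y) and 36 long, 16 thick, 30 g; origin at the centre of its underside. Three to five are present, the others absent (None from the start).
- biscuit4: hard bone-shaped dog biscuit lying flat, 73 long (x), 34 wide at the ends, waist 20 wide (y) and 36 long, 16 thick, 30 g; origin at the centre of its underside. Three to five are present, the others absent (None from the start).
- utensil_holder: bystander: stainless steel cup with wooden and steel utensils standing in it, 110 mm wide, 300 high (mm); origin at the centre of its underside
- food_container: bystander: closed clear plastic food box with white lid, 126 x 176 x 63 (mm); origin at the centre of its underside
- spatula: bystander: blue silicone spatula lying flat, 260 long (mm); origin at the centre of its underside
- measuring_cup: bystander: small aluminium measuring cup with flat handle, 66 wide, 45 high, handle reaching 106 from the centre (mm); origin at the centre of its underside
- mug: bystander: white mug, 80 wide, 90 high (mm); origin at the centre of its underside
- pepper_mill: bystander: dark wooden pepper mill standing, 56 wide, 170 high (mm); origin at the centre of its underside
- dog_bowl: bystander: steel bowl, 170 wide, 50 high (mm); origin at the centre of its underside
Mind the look-alikes: they are no part of the job. What is shaped like the biscuit2 but red or yellow is not meant. What is shaped like the biscuit4 but pink is not meant.

How it is judged:
By the outcome, as a careful person would: the job done as asked, in the order asked, and still so for the second after the job is handed in, with the robot touching nothing.
Of biscuit0, biscuit1, biscuit2, biscuit3, biscuit4 only 3 to 5 are there at a start; the rules pass over those that are not, and their reading is None.
At some moment in a run one of biscuit0, biscuit1, biscuit2, biscuit3, biscuit4 may be knocked a few centimetres aside while the robot is not near it.
Once in a run the grip may slacken for a moment while it holds something.
It also fails if it takes over 210 s, if anything falls off the work surface, if the arm or the gripper's body presses on something with over 40 N, if the wrist force passes 120 N, or if a joint passes its speed limit or range.

### The arm

A 6-joint arm with a two-finger parallel gripper is mounted at the origin on the work surface. World frame = base frame: x ahead of the robot, y to its left, z up, the work surface at z = 0. Lengths are in m, angles in rad, forces in N, time in s.
With the tool pointing down it reaches from about 0.375 to 0.75 m from the base axis. Payload 9 kg.
Tool frame: the origin (TCP) lies between the finger pads; the fingertips stand 17 mm ahead of it and the grasp point (between the pads) lies 2 mm behind it; z points along the fingers, x is the direction in which the jaws open and shut, and the axes are right-handed (so a half turn about z gives the same grasp; the last joint's range is limited). The gripper opens to 85 mm and grips with 20 to 120 N. Pads are 22 mm wide; open, the fingers measure 114 mm over their backs; the gripper's body (76 mm by 85 mm) begins 54 mm behind the grasp point. The pads swing forward as they close: fully open they stand 13 mm farther back than shut.
Start: joints at [0.976, 0.104, 0.097, 1.564, 0, 1.353], TCP at [0.221, 0.558, 0.248] pointing down, gripper open.
Joint ranges: [-2.99, 2.99], [-0.84, 1.86], [-1.1, 1.16], [-1.84, 2.11], [-1.51, 1.56], [-3.14, 3.14]. Speed limits (rad/s): [2.22, 2.22, 2.57, 3.14, 3.14, 3.14].

### API

Orientations are given as a 3x3 rotation matrix whose columns are the frame's x, y, z axes.
In Python, from station import r gives the robot as it stands. Calls block until the motion is done:
- r.move_ptp(position, orientation): joint-space move of the TCP to a pose.
- r.move_straight(position, rot=None, feed=0.15, stop_force=None): straight line of the TCP; rot=None keeps the orientation; feed is the mean speed in m/s. With stop_force (N) it stops when the force on the tool has changed by that much, and returns True; else False.
- r.movej(angles): joint-space move.
- r.set_gripper(opening, f_grip=None): opening from 0.0 (shut) to 1.0 (fully open); f_grip is the grip in N (None keeps the last); returns when the fingers have stopped.
- r.dwell(seconds).
- r.solve_ik(position, orientation): joint angles nearest the present ones, or None.
- r.grab_frame(name): name is "scene" or "top"; returns a dict with "frame" (400x640x3 uint8, red, green, blue), "K" (3x3 intrinsics, pixels), "xyz" and "attitude" of the camera in the world. Camera axes: x right, y down, z forward; pixel columns grow to the right and rows downward; lengths in m; the calibration is good to about 2 mm. A picture is of the moment at which its call begins. There is no depth.
A pose or a line that the arm cannot do raises r.MotionError and nothing moves.
- r.job_done(): hands the job in, once; it reports no verdict.
Trained networks look in a picture, given as the dict that the camera call returned (one of the last four; its "shot" number tells which), for a name from the list of things; names that differ only in an ending like _2 or _b are one class to them, and where a whole thing is asked for, a point or a joint stands for the part that bears it (a point fixed in the world has none). Each returns a list of dicts, best first, with "conf" (0 to 1); they miss things now and then, are a little off and sometimes report something else, mostly with a low value. They report only what shows in the picture. A call takes as long as a camera call. They do not tell look-alikes from the thing itself.
- r.search_frame(target, picture): "location" ([row, column] in pixels, amid what is visible of it).
Readings, each from a call of its own:
- r.get_time_s(): time.
- r.get_joint_positions(): joint angles.
- r.get_qd(): joint speeds.
- r.get_joint_torque(): joint torques, N m.
- r.get_tcp_pos(): TCP position.
- r.get_orientation(): TCP orientation.
- r.get_ft_force(): force on the tool from outside, world axes, zero at the start.
- r.get_wrist_torque(): the same for the moment, N m.
- r.get_gripper_width(): opening from 0.0 (shut) to 1.0 (fully open).
Only numpy, scipy, OpenCV 4.12 (cv2) and the standard library are available. Lean on these libraries where they do the work, as an engineer would, in place of code of your own. Each camera call takes 0.05 s, during which the arm holds its last target.

## Working session

There is one attempt and no reset: what is moved stays moved. The work goes in short steps, each a Python script; the robot and the scene stay as the last script left them, time stands still between calls to the robot, and variables do not carry over. Pictures are saved under pics/ and viewed, and the job is handed in when it is done.

```bash
ls -la; mkdir -p pics; python3 - <<'E'
from station import r
import cv2,numpy as np
print(r.get_time_s())
for n in("scene","top"):
    p=r.grab_frame(n); cv2.imwrite(f"pics/a_{n}.png",cv2.cvtColor(p["frame"],cv2.COLOR_RGB2BGR))
    print(n,p["K"],p["xyz"],p["attitude"])
    for t in ["canister","lid","biscuit0","bar_handle","lid_lug","mug","dog_bowl"]:
        print(t,[(np.round(d["location"]),round(d["conf"],2)) for d in r.search_frame(t,p)])
print(r.get_time_s())
E
```

```text
total 12
drwxr-xr-x  3 agent agent 4096 Dec  6 03:36 .
drwxr-xr-x 23 root  root  4096 Dec  6 03:36 ..
drwxr-xr-x  2 agent agent 4096 Dec  6 03:36 pics
0.0
scene [[389.96524255   0.         323.34422194]
 [  0.         389.96524255 205.60527506]
 [  0.           0.           1.        ]] [1.19582658 0.87476183 0.83334808] [[-0.79584143  0.3509621  -0.49341871]
 [ 0.6051076   0.43145935 -0.66909463]
 [-0.02193675 -0.83106464 -0.55574306]]
canister [(array([206., 313.]), 0.64)]
lid [(array([254., 382.]), 0.96)]
biscuit0 [(array([279., 470.]), 0.79), (array([332., 481.]), 0.74), (array([298., 382.]), 0.7), (array([277., 350.]), 0.66), (array([315., 347.]), 0.66), (array([303., 446.]), 0.59), (array([334., 395.]), 0.56), (array([281., 403.]), 0.55)]
bar_handle [(array([140., 291.]), 0.8), (array([241., 283.]), 0.65)]
lid_lug []
mug [(array([169., 305.]), 0.61)]
dog_bowl [(array([210., 238.]), 0.87), (array([211., 311.]), 0.3)]
top [[434.47477372   0.         320.69653699]
 [  0.         434.47477372 199.44645761]
 [  0.           0.           1.        ]] [0.26809004 0.01734844 1.69426255] [[ 0.00659925 -0.98267773  0.1852051 ]
 [-0.99993843 -0.00483248  0.00998931]
 [-0.00892127 -0.18525962 -0.98264912]]
canister [(array([220., 354.]), 0.86)]
lid [(array([223., 270.]), 0.7), (array([242., 422.]), 0.43)]
biscuit0 [(array([158., 393.]), 0.74), (array([254., 208.]), 0.67), (array([220., 181.]), 0.66), (array([183., 271.]), 0.6), (array([224., 209.]), 0.59), (array([191., 243.]), 0.57), (array([218., 247.]), 0.52), (array([176., 214.]), 0.44)]
bar_handle [(array([217., 422.]), 0.72)]
lid_lug [(array([221., 271.]), 0.55), (array([220., 420.]), 0.55)]
mug [(array([242., 420.]), 0.71)]
dog_bowl [(array([159., 391.]), 0.93)]
0.8
```

View pics/a_scene.png

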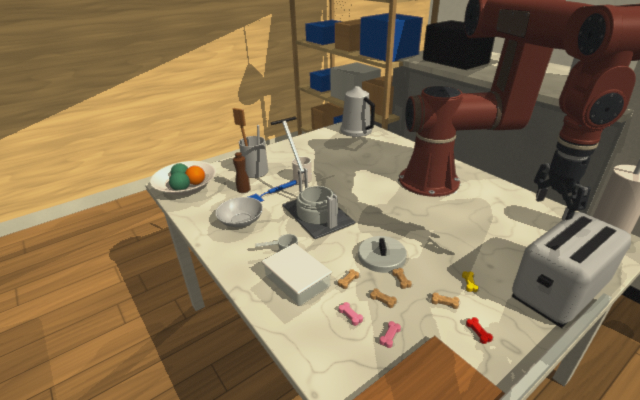

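View pics/a_top.png

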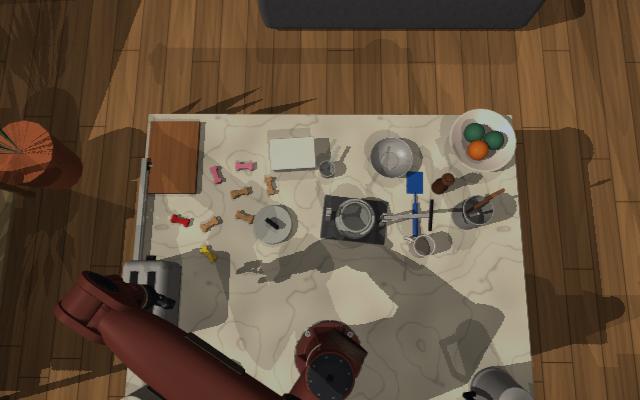

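```bash
python3 - <<'E'
import cv2
a=cv2.imread("pics/a_top.png"); cv2.imwrite("pics/a_top_z.png",cv2.resize(a[130:290,150:350],None,fx=4,fy=3.75*1.0,interpolation=cv2.INTER_CUBIC)[:600])
cv2.imwrite("pics/a_top_z2.png",cv2.resize(a[130:290,300:500],None,fx=4,fy=3.75,interpolation=cv2.INTER_CUBIC)[:600])
a=cv2.imread("pics/a_scene.png"); cv2.imwrite("pics/a_scene_z.png",cv2.resize(a[220:360,310:510],None,fx=4,fy=4,interpolation=cv2.INTER_CUBIC))
E
```

```text
(no output)
```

View pics/a_top_z.png

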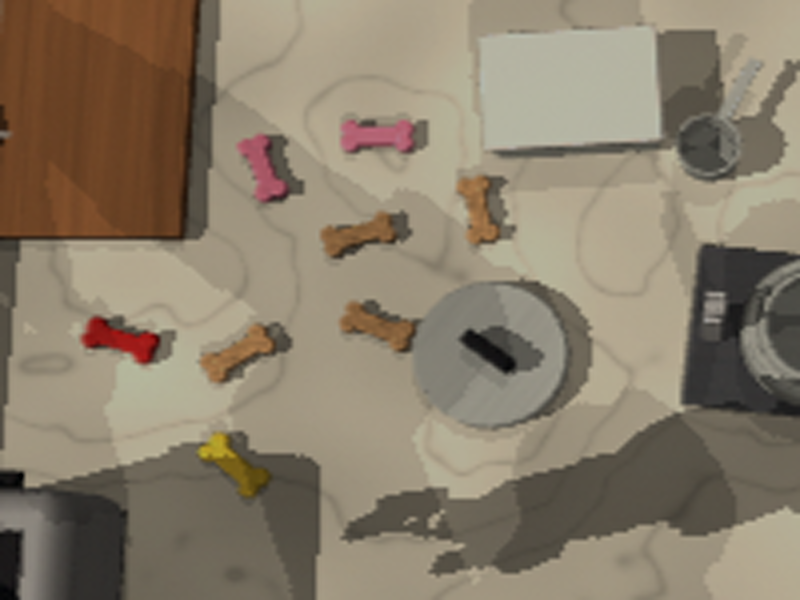

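View pics/a_top_z2.png

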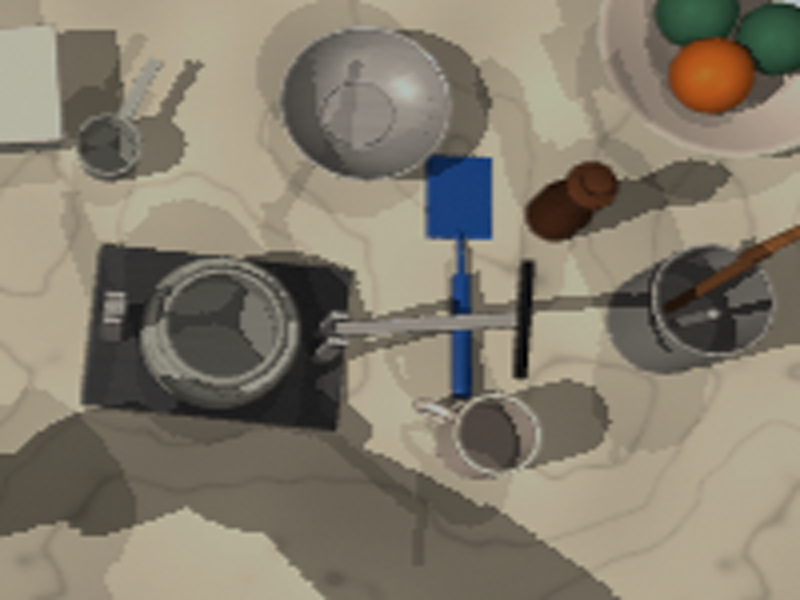

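View pics/a_scene_z.png

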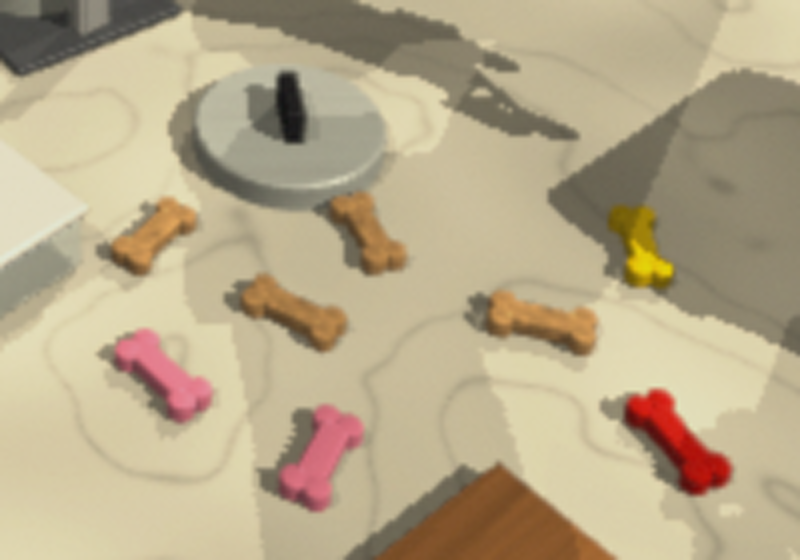

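The top view shows four brown biscuits at about (241,192), (271,184), (245,216) and (210,224). The two pink ones, the red one and the yellow one are decoys. The lid is at (272,223) with its grip running diagonally. The canister is at (355,218), and its bar leans to image right. Next I'll measure positions.

```bash
cat > lib.py <<'E'
from station import r
import cv2,numpy as np
def save(p,n): cv2.imwrite(f"pics/{n}.png",cv2.cvtColor(p["frame"],cv2.COLOR_RGB2BGR))
def ray(p,uv):
    uv=np.atleast_2d(uv).astype(float)
    d=np.c_[uv,np.ones(len(uv))]@np.linalg.inv(p["K"]).T@np.array(p["attitude"]).T
    return np.array(p["xyz"]),d
def onz(p,uv,z):
    c,d=ray(p,uv); t=(z-c[2])/d[:,2]; return c+d*t[:,None]
def proj(p,X):
    X=np.atleast_2d(X); q=(X-np.array(p["xyz"]))@np.array(p["attitude"])@np.array(p["K"]).T
    return q[:,:2]/q[:,2:]
def biscuits(p,zc=0.010):
    """brown bones lying on the counter: list (x,y,yaw,len,wid,area)"""
    hsv=cv2.cvtColor(p["frame"],cv2.COLOR_RGB2HSV)
    m=cv2.inRange(hsv,(8,105,60),(19,235,255))
    n,l,s,c=cv2.connectedComponentsWithStats(m)
    out=[]
    for i in range(1,n):
        if not 50<s[i,4]<900: continue
        v,u=np.nonzero(l==i); P=onz(p,np.c_[u,v],zc)[:,:2]
        mu=P.mean(0)
        if not(0.2<mu[0]<0.85 and -0.2<mu[1]<0.6): continue
        w,V=np.linalg.eigh(np.cov((P-mu).T)); a=V[:,1]
        L=np.ptp((P-mu)@a); W=np.ptp((P-mu)@V[:,0])
        if not(.05<L<.1 and W<.055): continue
        mid=(((P-mu)@a).max()+((P-mu)@a).min())/2
        out.append((mu[0],mu[1],np.arctan2(a[1],a[0])%np.pi,L,W,s[i,4]))
    return out
def R(yaw):  # tool down, tool x (jaw opening) at world yaw
    c,s=np.cos(yaw),np.sin(yaw)
    return np.array([[c,s,0],[s,-c,0],[0,0,-1.]])
E
python3 - <<'E'
from lib import *
pt=r.grab_frame("top"); ps=r.grab_frame("scene")
for p in(pt,ps):
    for b in biscuits(p): print(np.round(b,3))
    print()
for q in [(325,194.8),(388.75,202.5),(384.25,244.7),(320.5,237.2)]: print(onz(pt,q,.01).round(4))
# lid: gray disc, grip black
for nm,uv in [("gripends",(265.5,218.3)),("",(278.5,227.5))]: print(onz(pt,uv,.055).round(4))
print(r.get_orientation(), r.get_joint_positions())
for q in range(-180,180,30):
    print(q,[None if (j:=r.solve_ik([.5,-.1,.2],R(np.radians(q)))) is None else round(j[5],2)][0],end="; ")
E
```

```text
[6.41e-01 2.39e-01 2.18e-01 6.90e-02 3.30e-02 1.11e+02]
[6.140e-01 3.580e-01 1.835e+00 7.100e-02 3.100e-02 1.090e+02]
[5.150e-01 3.340e-01 1.219e+00 7.100e-02 3.200e-02 1.120e+02]
[4.860e-01 4.700e-01 2.165e+00 7.200e-02 3.100e-02 1.160e+02]

[6.44e-01 2.39e-01 2.43e-01 7.90e-02 3.70e-02 1.90e+02]
[5.180e-01 3.350e-01 1.166e+00 7.800e-02 3.600e-02 1.870e+02]
[6.150e-01 3.570e-01 1.846e+00 7.500e-02 3.900e-02 2.300e+02]
[4.88e-01 4.70e-01 2.17e+00 7.10e-02 4.20e-02 2.50e+02]

[[0.6043 0.0176 0.01  ]]
[[ 0.5746 -0.2334  0.01  ]]
[[ 0.4088 -0.2123  0.01  ]]
[[0.4364 0.0342 0.01  ]]
[[0.5029 0.244  0.055 ]]
[[0.4679 0.1935 0.055 ]]
[[ 3.67971915e-01  9.29836899e-01  1.01311486e-04]
 [ 9.29836894e-01 -3.67971925e-01  1.11681824e-04]
 [ 1.41125664e-04  5.31073829e-05 -9.99999989e-01]] [ 9.76269000e-01  1.04072495e-01  9.72982355e-02  1.56387280e+00
 -2.13728710e-05  1.35309596e+00]
-180 -2.03; -150 -2.55; -120 -3.07; -90 2.69; -60 2.16; -30 1.64; 0 1.12; 30 0.59; 60 0.07; 90 -0.45; 120 -0.98; 150 -1.5;
```

```bash
cat > fitcan.py <<'E'
from lib import *
from scipy.optimize import minimize
def model(q):
    x,y,t=q; a=np.linspace(0,2*np.pi,180,endpoint=False)
    P=[]
    for rr,z in((.057,.09),(.053,.09)): P.append(np.c_[rr*np.cos(a),rr*np.sin(a),0*a+z])
    s=np.linspace(-1,1,60)
    for k in(-1,1):
        P.append(np.c_[k*.085+0*s,.125*s,0*s+.01]); P.append(np.c_[.085*s,k*.125+0*s,0*s+.01])
    P=np.vstack(P); c,sn=np.cos(t),np.sin(t)
    return np.c_[x+c*P[:,0]-sn*P[:,1],y+sn*P[:,0]+c*P[:,1],P[:,2]]
def run(ps):
    D=[]
    for p in ps:
        g=cv2.resize(cv2.cvtColor(p["frame"],cv2.COLOR_RGB2GRAY),None,fx=4,fy=4,interpolation=cv2.INTER_CUBIC)
        e=cv2.Canny(cv2.GaussianBlur(g,(0,0),2.5),25,60)
        D.append((p,cv2.distanceTransform(255-e,cv2.DIST_L2,5)/4))
    def cost(q,ds=D):
        X=model(q); f=0
        for p,d in ds:
            uv=(proj(p,X)+.5)*4-.5
            v=cv2.remap(d,uv[:,0].astype(np.float32)[None],uv[:,1].astype(np.float32)[None],cv2.INTER_LINEAR)[0]
            f+=np.minimum(v,2.5).mean()
        return f
    res=[]
    for ds in (D,)+tuple([d] for d in D):
        best=min((minimize(cost,[.506+a,-.0985+b,t],args=(ds,),method="Nelder-Mead",options=dict(initial_simplex=np.array([[.506+a,-.0985+b,t],[.511+a,-.0985+b,t],[.506+a,-.0935+b,t],[.506+a,-.0985+b,t+.03]]))) for a in(-.004,.004) for b in(-.004,.004) for t in(-.08,-.12,-.16)),key=lambda o:o.fun)
        print(best.x[:2].round(4),np.degrees(best.x[2]).round(2),round(best.fun,3)); res.append(best.x)
    return res
if __name__=="__main__":
    ps=[r.grab_frame("top"),r.grab_frame("scene")]
    q=run(ps)[0]
    for p,n in zip(ps,"ts"):
        im=cv2.cvtColor(p["frame"],cv2.COLOR_RGB2BGR)
        uv=proj(p,model(q)); c=uv.mean(0).astype(int); im=cv2.resize(im[c[1]-40:c[1]+40,c[0]-50:c[0]+50],None,fx=7,fy=7,interpolation=cv2.INTER_CUBIC)
        for u,v in uv: cv2.circle(im,(int((u-c[0]+50+.5)*7),int((v-c[1]+40+.5)*7)),1,(0,0,255),-1)
        cv2.imwrite(f"pics/fit_{n}.png",im)
E
python3 fitcan.py
```

```text
[ 0.5098 -0.0958] -6.14 1.27
[ 0.5076 -0.096 ] -6.24 0.416
[ 0.5133 -0.0956] -6.87 0.732
```

View pics/fit_t.png

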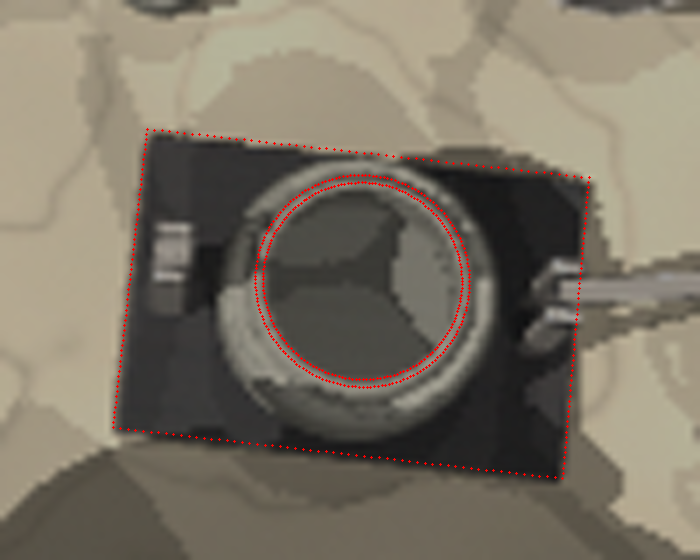

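View pics/fit_s.png

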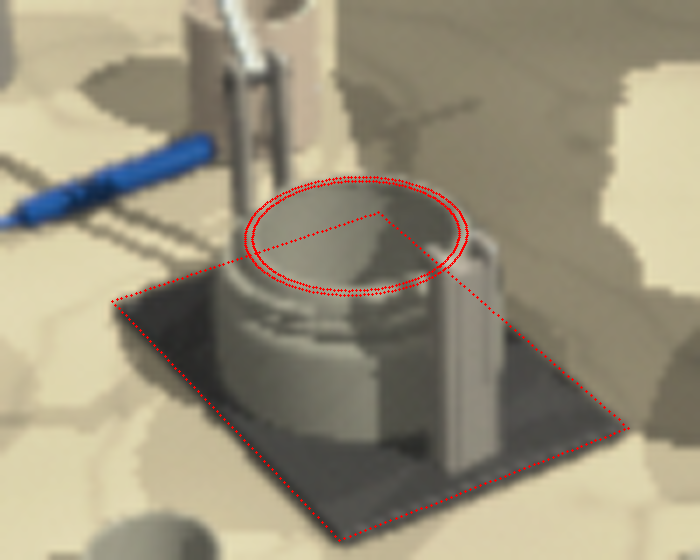

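The fit overlays the rim and plate to within about 1 px, giving the canister at (0.509, −0.096) with yaw −6.3°. Next I'll pick the first biscuit.

```bash
cat >> lib.py <<'E'
CAN=np.array([.5085,-.096]); CY=np.radians(-6.3)
def bestyaw(pos,yaw):
    c=[]
    for k in(-1,0,1,2):
        y=yaw+k*np.pi; j=r.solve_ik(list(pos),R(y))
        if j is not None: c.append((abs(j[5]),y))
    return min(c)[1]
def pick(b,n):
    x,y,yw=b[:3]; yaw=bestyaw((x,y,.2),yw+np.pi/2)
    r.set_gripper(.58)
    r.move_ptp([x,y,.12],R(yaw))
    hit=r.move_straight([x,y,.0205],feed=.12,stop_force=12)
    print("pick",np.round(b[:3],3),"hit",hit,r.get_tcp_pos().round(4) if hasattr(r.get_tcp_pos(),'round') else r.get_tcp_pos())
    r.set_gripper(0.,f_grip=45); w=r.get_gripper_width()
    r.move_straight([x,y,.14],feed=.25)
    w2=r.get_gripper_width(); print("w",round(w,3),round(w2,3))
    if w2<.15: return False
    dy=bestyaw((CAN[0],CAN[1],.22),CY+np.pi/2+n*1.2)
    r.move_ptp([x,y,.23],R(yaw)); r.move_ptp([CAN[0],CAN[1],.23],R(dy))
    w3=r.get_gripper_width()
    r.move_straight([CAN[0],CAN[1],.097],feed=.2,stop_force=15)
    print("w over can",round(w3,3),round(r.get_gripper_width(),3),"z",r.get_tcp_pos()[2])
    r.set_gripper(.5); r.dwell(.2)
    r.move_straight([CAN[0],CAN[1],.23],feed=.3)
    return w3>.15
def find():
    t=r.grab_frame("top"); s=r.grab_frame("scene")
    bt=biscuits(t); bs=biscuits(s); out=[]
    for b in bt:
        m=[c for c in bs if np.hypot(c[0]-b[0],c[1]-b[1])<.015]
        if m: out.append(((b[0]+m[0][0])/2,(b[1]+m[0][1])/2,b[2]))
        else: out.append(b[:3])
    for c in bs:
        if not any(np.hypot(c[0]-b[0],c[1]-b[1])<.03 for b in bt): out.append(c[:3])
    return out,t,s
E
python3 - <<'E'
from lib import *
B,t,s=find(); b=max(B,key=lambda b:b[1])
try: print(pick(b,0))
except Exception as e: print(repr(e))
B,t,s=find(); save(t,"b1t"); save(s,"b1s")
for b in B: print(np.round(b,3))
print(r.get_time_s())
E
```

```text
pick [0.487 0.47  2.169] hit False [0.4877 0.4709 0.0216]
w 0.214 0.217
w over can 0.215 0.221 z 0.09820132905374358
True
[0.642 0.239 0.218]
[0.614 0.357 1.841]
[0.517 0.335 1.211]
9.2583
```

View pics/b1t.png

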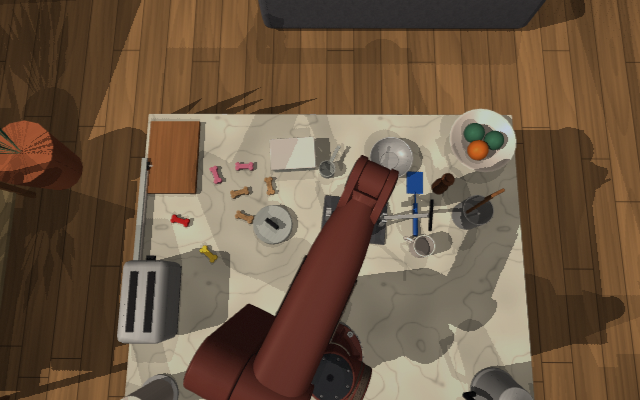

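The first biscuit is in the canister. Three brown ones remain, clearly visible at (241,192), (271,184) and (245,216).

```bash
python3 - <<'E'
from lib import *
n=1
for _ in range(3):
    B,t,s=find()
    if not B: break
    b=min(B,key=lambda b:b[0])
    ok=pick(b,n); n+=1
    if not ok: print("lost"); break
B,t,s=find(); save(t,"b2t"); save(s,"b2s")
for b in B: print(np.round(b,3))
print(r.get_time_s())
E
```

```text
pick [0.516 0.335 1.196] hit False [0.517  0.335  0.0215]
w 0.217 0.219
w over can 0.213 0.223 z 0.09818994666298224
pick [0.614 0.357 1.841] hit False [0.6152 0.3577 0.0217]
w 0.225 0.22
w over can 0.216 0.22 z 0.09817257855406612
pick [0.642 0.239 0.221] hit False [0.643  0.2391 0.0216]
w 0.22 0.222
w over can 0.222 0.22 z 0.09813952883550343
[ 0.444 -0.177  0.28 ]
33.0
```

View pics/b2s.png

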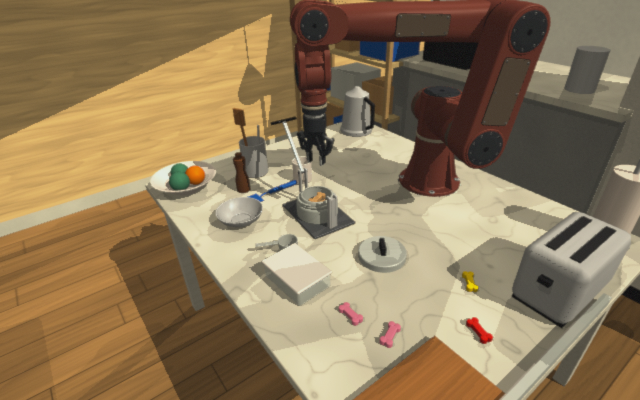

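All the brown biscuits are off the counter. I'll move toward the lid, then check the pile height inside the canister and measure the lid.

```bash
python3 - <<'E'
from lib import *
r.move_ptp([.45,.40,.30],R(bestyaw((.45,.4,.3),0)))
t=r.grab_frame("top"); s=r.grab_frame("scene"); save(t,"c_t"); save(s,"c_s")
a=t["frame"][:,:,::-1]; z1=cv2.resize(a[180:260,310:410],None,fx=4,fy=4,interpolation=cv2.INTER_CUBIC)
z3=cv2.resize(a[180:260,230:330],None,fx=4,fy=4,interpolation=cv2.INTER_CUBIC)
a=s["frame"][:,:,::-1]; z2=cv2.resize(a[170:250,270:370],None,fx=4,fy=4,interpolation=cv2.INTER_CUBIC); z4=cv2.resize(a[210:290,330:430],None,fx=4,fy=4,interpolation=cv2.INTER_CUBIC)
cv2.imwrite("pics/c_z.png",cv2.resize(np.vstack([np.hstack([z1,z2]),np.hstack([z3,z4])]),(750,600)))
# grip segmentation
for p,c,h in((t,(272,223),.055),(s,(382,250),.045)):
    g=p["frame"].max(2); m=(g<50).astype(np.uint8); m[:c[1]-18]=0;m[c[1]+18:]=0;m[:,:c[0]-18]=0;m[:,c[0]+18:]=0
    n,l,st,ce=cv2.connectedComponentsWithStats(m); i=1+np.argmax(st[1:,4]); v,u=np.nonzero(l==i)
    P=onz(p,np.c_[u,v],h)[:,:2]; w,V=np.linalg.eigh(np.cov(P.T)); a=V[:,1]
    print(st[i],P.mean(0).round(4),"yaw",np.degrees(np.arctan2(a[1],a[0]))%180,"L",np.ptp(P@a),"W",np.ptp(P@V[:,0]))
print(r.get_time_s())
E
```

```text
[266 218  13  11  60] [0.4841 0.219 ] yaw 54.07166216183095 L 0.05553008886470551 W 0.01531520801567221
[379 239   7  16  73] [0.4938 0.2248] yaw 50.03985820256698 L 0.07319567134424448 W 0.01710508968997773
34.9333
```

View pics/c_z.png

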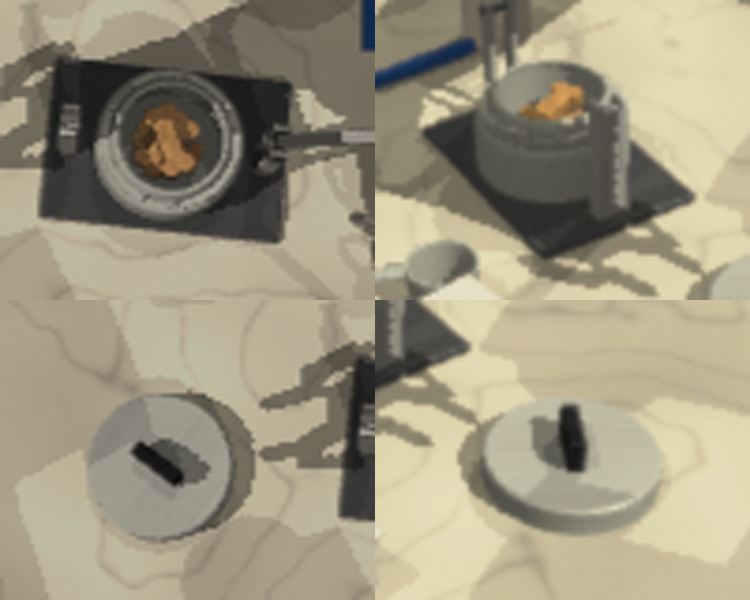

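```bash
python3 - <<'E'
import pickle
from lib import *
t=r.grab_frame("top"); s=r.grab_frame("scene")
a=t["frame"][:,:,::-1]; z1=cv2.resize(a[200:235,335:375],None,fx=18,fy=16,interpolation=cv2.INTER_CUBIC)
b=s["frame"][:,:,::-1]; z2=cv2.resize(b[180:215,295:335],None,fx=18,fy=16,interpolation=cv2.INTER_CUBIC)
cv2.imwrite("pics/d_1.png",z1);cv2.imwrite("pics/d_2.png",z2)
for z in(.06,.075,.09,.1):
    # rim and mouth point projections
    print(z,proj(s,[.5085,-.096,z]).round(1),proj(t,[.5085,-.096,z]).round(1))
E
```

```text
0.06 [[316.9 200.8]] [[354.8 217.1]]
0.075 [[316.8 197.4]] [[355.1 216.5]]
0.09 [[316.6 193.8]] [[355.4 215.9]]
0.1 [[316.6 191.5]] [[355.5 215.5]]
```

View pics/d_1.png

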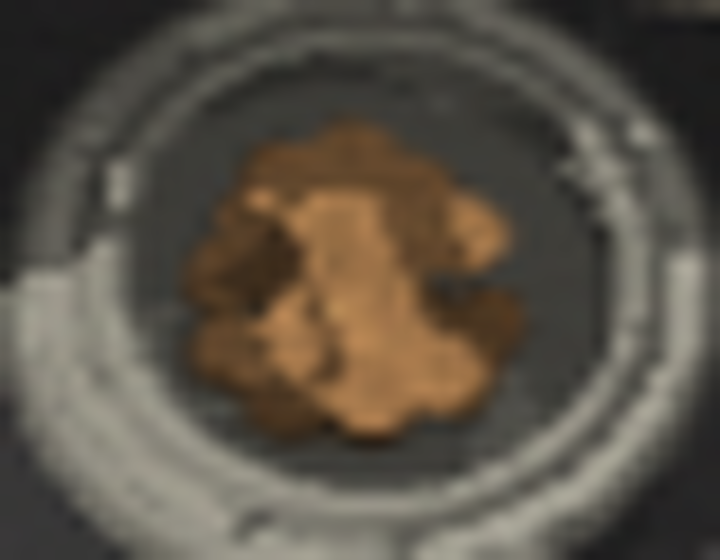

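View pics/d_2.png

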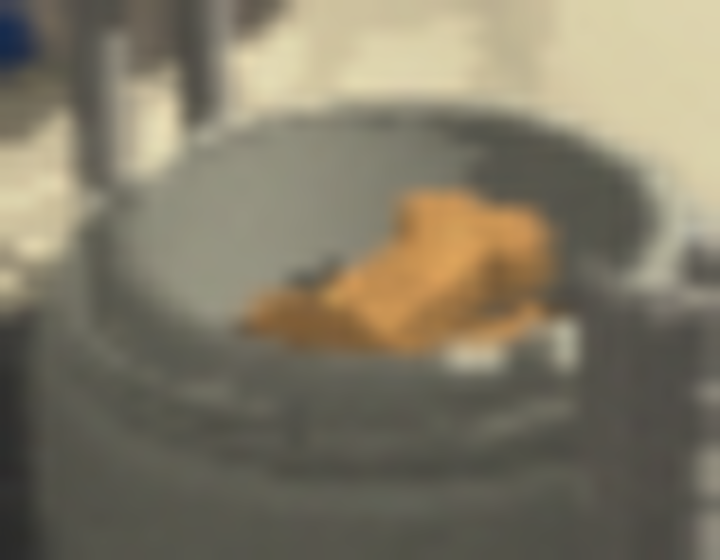

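The pile tops out at about z 75–80 mm, below the 90 mm rim. Next I'll fit the lid accurately and grasp it.

```bash
cat > fitlid.py <<'E'
from lib import *
from scipy.optimize import minimize
def fit(ps,x0,z0,circles=((.076,.025),),bar=None):
    a=np.linspace(0,2*np.pi,180,endpoint=False); D=[]
    for p in ps:
        g=cv2.resize(cv2.cvtColor(p["frame"],cv2.COLOR_RGB2GRAY),None,fx=4,fy=4,interpolation=cv2.INTER_CUBIC)
        e=cv2.Canny(cv2.GaussianBlur(g,(0,0),2.5),20,50); D.append((p,cv2.distanceTransform(255-e,cv2.DIST_L2,5)/4))
    def cost(q):
        f=0
        for p,d in D:
            for rr,z in circles:
                uv=(proj(p,np.c_[q[0]+rr*np.cos(a),q[1]+rr*np.sin(a),0*a+z0+z])+.5)*4-.5
                v=cv2.remap(d,uv[:,0].astype(np.float32)[None],uv[:,1].astype(np.float32)[None],cv2.INTER_LINEAR)[0]
                f+=np.minimum(v,2).mean()
        return f
    b=min((minimize(cost,np.array(x0)+[i,j],method="Nelder-Mead",options=dict(initial_simplex=np.array(x0)+np.array([[i,j],[i+.004,j],[i,j+.004]]))) for i in(-.006,0,.006) for j in(-.006,0,.006)),key=lambda o:o.fun)
    return b.x.round(4),round(b.fun,2)
E
python3 - <<'E'
from fitlid import *
t=r.grab_frame("top"); s=r.grab_frame("scene")
for ps in([t],[s],[t,s]): print(fit(ps,(.485,.219),0))
E
```

```text
(array([0.4853, 0.2257]), np.float64(0.93))
(array([0.4867, 0.2235]), np.float64(0.97))
(array([0.4868, 0.2245]), np.float64(1.98))
```

```bash
python3 - <<'E'
from lib import *
L=np.array([.4855,.2215]); g=np.radians(143.5)
j1=r.solve_ik([*L,.1],R(g)); j2=r.solve_ik([*L,.1],R(g-np.pi)); print(j1,j2)
yaw=g if abs(j1[5])<abs(j2[5]) else g-np.pi
r.set_gripper(.55)
r.move_ptp([*L,.13],R(yaw))
print("hit",r.move_straight([*L,.046],feed=.1,stop_force=10),r.get_tcp_pos(),r.get_ft_force())
r.set_gripper(0.,f_grip=70); print("w",r.get_gripper_width(),r.get_ft_force())
r.move_straight([*L,.10],feed=.15); print("w",r.get_gripper_width(),r.get_ft_force())
t=r.grab_frame("top"); s=r.grab_frame("scene"); save(t,"e_t"); save(s,"e_s")
print(r.get_time_s(),yaw)
E
```

```text
[ 0.18271025 -0.07160059 -0.35000265  1.29239427  0.         -0.7510409 ] [ 0.18271025 -0.07160059 -0.35000265  1.29239427  0.          2.39055175]
hit False [0.48602644 0.22161641 0.0467348 ] [-0.13303994  0.13215703  0.39991172]
w 0.17227498206025052 [0.4900116  0.15551252 5.39618964]
w 0.17571610305155486 [-0.14309243 -0.03832922 -1.79437109]
38.325 2.504547476611863
```

View pics/e_s.png

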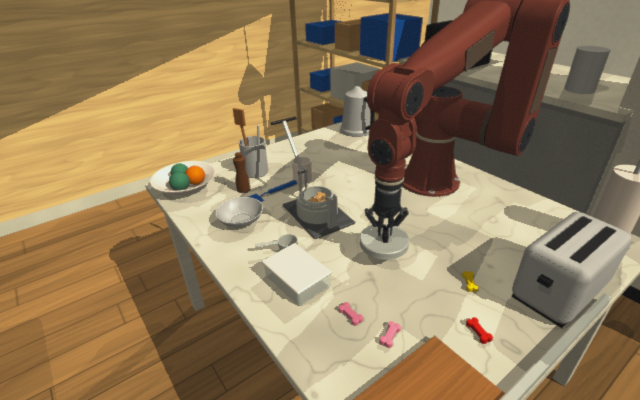

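The lid is held level, and the weight reads about 2 N. I'll check its in-hand offset from the tool axis, then carry it over.

```bash
python3 - <<'E'
from fitlid import *
s=r.grab_frame("scene"); t=r.grab_frame("top"); print(r.get_tcp_pos())
for ps in([s],[t],[t,s]): print(fit(ps,(.4855,.2215),r.get_tcp_pos()[2]-.0467))
r.move_straight([.4855,.2215,.22],feed=.3)
y0=np.radians(53.7)
r.move_ptp([*CAN,.22],R(y0)); print("w",r.get_gripper_width(),r.get_joint_positions()[5])
r.move_straight([*CAN,.165],feed=.2)
p=r.get_tcp_pos(); s=r.grab_frame("scene"); t=r.grab_frame("top"); save(s,"f_s"); save(t,"f_t")
print(p,r.get_gripper_width()); 
for ps in([s],[t]): print(fit(ps,tuple(CAN),p[2]-.0467))
a=s["frame"][:,:,::-1]; cv2.imwrite("pics/f_z.png",cv2.resize(a[120:250,250:400],None,fx=5,fy=4.5,interpolation=cv2.INTER_CUBIC))
E
```

```text
[0.48463495 0.22135776 0.09855856]
(array([0.4845, 0.225 ]), np.float64(0.79))
(array([0.4828, 0.2262]), np.float64(1.45))
(array([0.4838, 0.2254]), np.float64(2.26))
w 0.17405253076537563 0.1928184805042503
[ 0.50824869 -0.09505718  0.16504577] 0.1740563292483093
(array([ 0.5089, -0.0917]), np.float64(0.67))
(array([ 0.5081, -0.0947]), np.float64(1.3))
```

View pics/f_z.png

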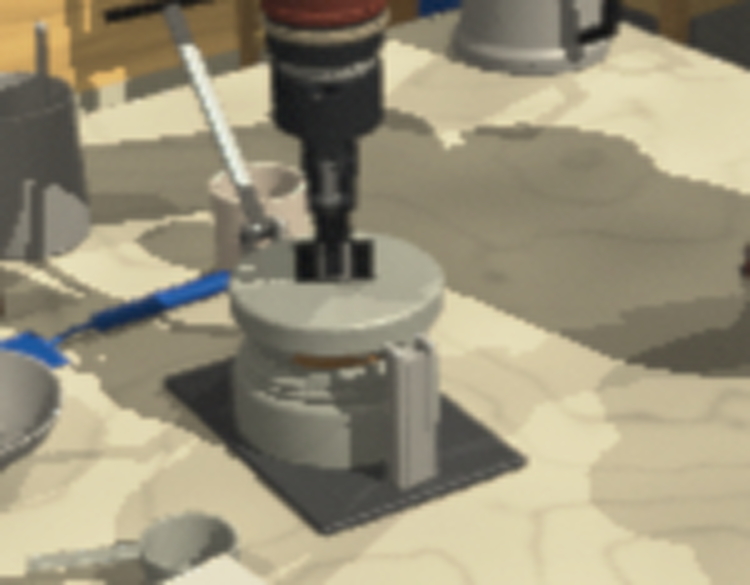

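View pics/f_t.png

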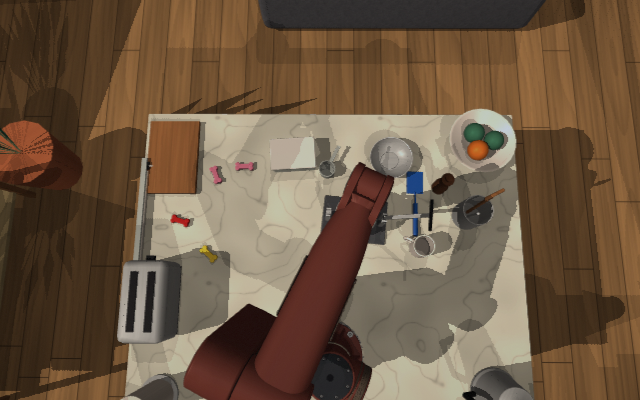

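```bash
python3 - <<'E'
from lib import *
f0=np.array(r.get_ft_force())
h=r.move_straight([*CAN,.118],feed=.03,stop_force=6)
p=r.get_tcp_pos(); print(h,p,"lid z",p[2]-.0467,np.array(r.get_ft_force())-f0,r.get_wrist_torque(),r.get_gripper_width())
s=r.grab_frame("scene"); a=s["frame"][:,:,::-1]; cv2.imwrite("pics/g_z.png",cv2.resize(a[120:250,250:400],None,fx=5,fy=4.5,interpolation=cv2.INTER_CUBIC))
print(r.get_time_s())
E
```

```text
True [ 0.50836559 -0.0959124   0.12941573] lid z 0.08271573328365217 [-0.97849107 -0.02016611  6.70721656] [ 0.0470558   0.05358863 -0.01965647] 0.17361337448461941
41.8583
```

View pics/g_z.png

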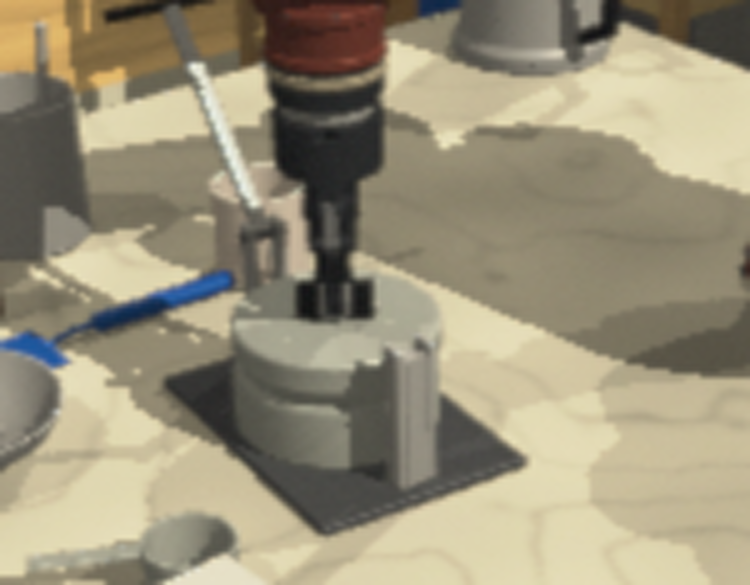

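The lid rests on the ribs at z ≈ 82.7 mm, level and centred, so a lug sits near the top of a rib. I'll loosen the jaws to act as a wrench and turn counter-clockwise.

```bash
cat >> lib.py <<'E'
def turn(total,step,tq=0.6,dz=None):
    """turn j6 so that the tool goes CCW (deg>0) about world z; stop on torque change"""
    t0=r.get_wrist_torque()[2]; n=int(round(abs(total)/step)); sg=np.sign(total); log=[]
    for i in range(n):
        j=np.array(r.get_joint_positions() if i==0 else j,float); j[5]-=sg*np.radians(step)
        r.movej(list(j)); t=r.get_wrist_torque()[2]-t0; f=r.get_ft_force()[2]
        log.append((round(sg*step*(i+1)),round(t,2),round(f,1)))
        if abs(t)>tq: break
    print(log); return log
E
python3 - <<'E'
from lib import *
r.set_gripper(.205); print("w",r.get_gripper_width(),r.get_ft_force(),r.get_tcp_pos())
turn(45,5)
print(r.get_joint_positions()[5],r.get_tcp_pos(),r.get_time_s())
s=r.grab_frame("scene"); save(s,"h_s"); a=s["frame"][:,:,::-1]; cv2.imwrite("pics/h_z.png",cv2.resize(a[120:250,250:400],None,fx=5,fy=4.5,interpolation=cv2.INTER_CUBIC))
E
```

```text
w 0.2046261479957684 [0.38302346 0.54243256 0.57728977] [ 0.5077278  -0.09563079  0.12842   ]
[(5, np.float64(0.0), np.float64(0.2)), (10, np.float64(0.01), np.float64(1.8)), (15, np.float64(-0.03), np.float64(-0.2)), (20, np.float64(-0.05), np.float64(0.3)), (25, np.float64(-0.02), np.float64(1.7)), (30, np.float64(0.01), np.float64(0.7)), (35, np.float64(-0.08), np.float64(2.7)), (40, np.float64(-0.39), np.float64(3.2)), (45, np.float64(-1.72), np.float64(5.5))]
-0.585209628843374 [ 0.50812555 -0.09617414  0.12896551] 44.325
```

View pics/h_z.png

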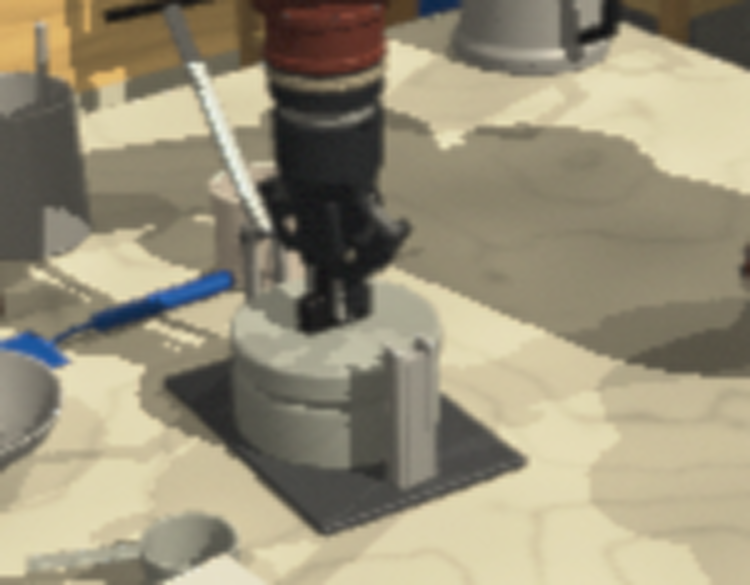

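At 40–45° the lug met the tab (torque −1.7 N·m), and the lid has visibly dropped into the pocket. Next I'll lower the jaws and screw clockwise.

```bash
python3 - <<'E'
from lib import *
turn(-8,4,tq=9)
p=r.get_tcp_pos(); print(r.move_straight([CAN[0],CAN[1],.120],feed=.05,stop_force=8),r.get_tcp_pos(),r.get_ft_force())
turn(-130,5,tq=1.2)
print(r.get_joint_positions()[5],r.get_tcp_pos(),r.get_wrist_torque(),r.get_time_s())
s=r.grab_frame("scene"); save(s,"i_s"); a=s["frame"][:,:,::-1]; cv2.imwrite("pics/i_z.png",cv2.resize(a[120:250,250:400],None,fx=5,fy=4.5,interpolation=cv2.INTER_CUBIC))
E
```

```text
[(-4, np.float64(1.35), np.float64(2.8)), (-8, np.float64(1.7), np.float64(0.9))]
False [ 0.50798335 -0.0957582   0.11916699] [-0.58590309 -1.34539294 -1.77739747]
[(-5, np.float64(0.02), np.float64(0.6)), (-10, np.float64(0.01), np.float64(-0.2)), (-15, np.float64(0.02), np.float64(-0.3)), (-20, np.float64(0.01), np.float64(0.1)), (-25, np.float64(-0.03), np.float64(0.4)), (-30, np.float64(-0.02), np.float64(-0.0)), (-35, np.float64(0.01), np.float64(0.0)), (-40, np.float64(0.04), np.float64(0.3)), (-45, np.float64(0.01), np.float64(-0.7)), (-50, np.float64(-0.04), np.float64(0.3)), (-55, np.float64(0.03), np.float64(-1.0)), (-60, np.float64(0.02), np.float64(-0.6)), (-65, np.float64(-0.03), np.float64(-0.6)), (-70, np.float64(0.05), np.float64(0.2)), (-75, np.float64(0.06), np.float64(0.5)), (-80, np.float64(0.02), np.float64(-0.0)), (-85, np.float64(0.05), np.float64(0.4)), (-90, np.float64(-0.01), np.float64(0.7)), (-95, np.float64(0.0), np.float64(-0.1)), (-100, np.float64(0.04), np.float64(-0.9)), (-105, np.float64(0.01), np.float64(0.3)), (-110, np.float64(0.33), np.float64(-0.9)), (-115, np.float64(1.81), np.float64(-0.9))]
1.555294641460403 [ 0.50841755 -0.09590701  0.11939154] [-0.48870374 -0.57818396  1.80455232] 50.9583
```

View pics/i_z.png

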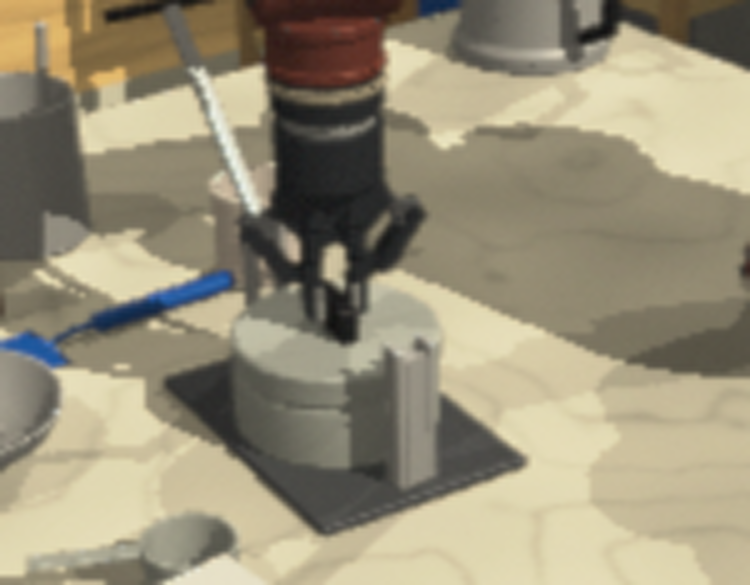

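The end stop is reached after about 110° (+1.8 N·m), and the gap between lid and body has almost closed. I'll release and probe the grip's top, expecting 125 mm, then look at the bar.

```bash
python3 - <<'E'
from lib import *
turn(-3,3,tq=9); turn(7,3.5,tq=9)
r.set_gripper(.5); r.move_straight([*CAN,.19],feed=.2)
r.set_gripper(0.); 
h=r.move_straight([*CAN,.125],feed=.03,stop_force=5); p=r.get_tcp_pos(); print(h,p,"grip top",p[2]-.017,r.get_ft_force())
r.move_straight([*CAN,.2],feed=.3)
r.move_ptp([.45,.30,.35],R(bestyaw((.45,.3,.35),0)))
t=r.grab_frame("top"); s=r.grab_frame("scene"); save(t,"j_t"); save(s,"j_s")
for nm,p in(("t",t),("s",s)):
    print(nm,[(np.round(d["location"],1),round(d["conf"],2)) for d in r.search_frame("bar_handle",p)])
a=t["frame"][:,:,::-1]; cv2.imwrite("pics/j_tz.png",cv2.resize(a[180:260,320:480],None,fx=5,fy=5,interpolation=cv2.INTER_CUBIC))
a=s["frame"][:,:,::-1]; cv2.imwrite("pics/j_sz.png",cv2.resize(a[100:240,230:390],None,fx=4.2,fy=4.2,interpolation=cv2.INTER_CUBIC))
c,sn=np.cos(CY),np.sin(CY)
for th in np.arange(2.0,2.51,.05):
    q=[]
    for X in((0,),(-.052,),(.052,)):
        x,y,z=X[0],-.102+.204*np.cos(th),.134+.204*np.sin(th)
        q.append([CAN[0]+c*x-sn*y,CAN[1]+sn*x+c*y,z])
    print(round(th,2),np.round(q[0],3),proj(t,q).round(1).tolist(),proj(s,q).round(1).tolist())
print(r.get_time_s())
E
```

```text
[(-3, np.float64(-0.38), np.float64(-1.1))]
[(4, np.float64(-0.62), np.float64(-0.7)), (7, np.float64(-1.17), np.float64(-1.2))]
True [ 0.50849852 -0.09600433  0.14241646] grip top 0.12541645859397232 [-0.97328566  0.94413053  5.58794208]
t [(array([216.6, 416.6]), 0.57)]
s [(array([138.9, 290.2]), 0.53)]
2.0 [ 0.488 -0.282  0.319] [[418.6, 212.0], [417.3, 228.1], [419.8, 196.1]] [[288.7, 116.9], [301.4, 114.0], [275.6, 119.9]]
2.05 [ 0.487 -0.291  0.315] [[421.1, 212.5], [419.9, 228.6], [422.3, 196.7]] [[287.6, 117.3], [300.2, 114.4], [274.6, 120.3]]
2.1 [ 0.486 -0.3    0.31 ] [[423.6, 213.1], [422.4, 229.1], [424.7, 197.3]] [[286.6, 117.9], [299.2, 115.0], [273.7, 120.9]]
2.15 [ 0.485 -0.308  0.305] [[425.9, 213.6], [424.7, 229.6], [427.0, 197.9]] [[285.7, 118.5], [298.2, 115.6], [272.8, 121.5]]
2.2 [ 0.484 -0.317  0.299] [[428.1, 214.2], [426.9, 230.1], [429.2, 198.5]] [[284.8, 119.3], [297.2, 116.5], [272.0, 122.3]]
2.25 [ 0.483 -0.325  0.293] [[430.1, 214.8], [429.0, 230.6], [431.2, 199.2]] [[284.0, 120.3], [296.3, 117.4], [271.2, 123.2]]
2.3 [ 0.482 -0.332  0.286] [[432.0, 215.3], [430.9, 231.1], [433.1, 199.8]] [[283.2, 121.3], [295.5, 118.4], [270.5, 124.3]]
2.35 [ 0.482 -0.34   0.279] [[433.8, 215.9], [432.7, 231.6], [434.8, 200.5]] [[282.5, 122.4], [294.7, 119.6], [269.9, 125.4]]
2.4 [ 0.481 -0.347  0.272] [[435.4, 216.5], [434.3, 232.1], [436.4, 201.1]] [[281.8, 123.7], [294.0, 120.8], [269.3, 126.7]]
2.45 [ 0.48  -0.354  0.264] [[436.8, 217.1], [435.7, 232.6], [437.8, 201.7]] [[281.2, 125.0], [293.3, 122.2], [268.8, 128.0]]
2.5 [ 0.479 -0.36   0.256] [[438.1, 217.6], [437.0, 233.1], [439.1, 202.4]] [[280.7, 126.5], [292.7, 123.6], [268.3, 129.5]]
57.4083
```

View pics/j_tz.png

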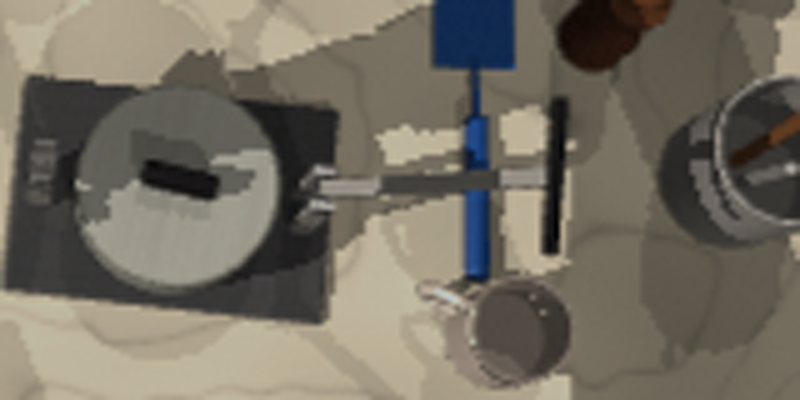

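View pics/j_sz.png

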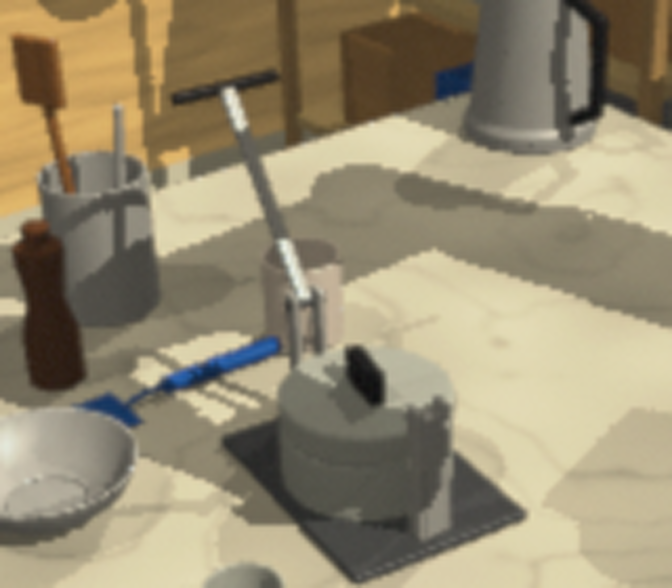

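The probed grip top is 125.4 mm, so the lid is home. The handle appears at (431,215) in the top view and (283.6,120.5) in the scene view. Both agree with θ ≈ 2.27, so I'll grip one side of the handle and swing it over.

```bash
cat >> lib.py <<'E'
def hp(th,x=.033,dz=-.002):
    c,s=np.cos(CY),np.sin(CY); y=-.102+.204*np.cos(th); z=.134+.204*np.sin(th)+dz
    return [CAN[0]+c*x-s*y,CAN[1]+s*x+c*y,z]
E
python3 - <<'E'
from lib import *
th=2.27; p=hp(th); yaw=bestyaw(p,CY+np.pi/2)
print(p,yaw,all(r.solve_ik(hp(a),R(yaw)) is not None for a in np.arange(0,2.3,.1)))
r.move_ptp([.45,.1,.42],R(bestyaw((.45,.1,.42),0)))
r.move_ptp([p[0],p[1],.40],R(yaw))
r.set_gripper(.55)
h=r.move_straight(p,feed=.1,stop_force=8); print(h,r.get_tcp_pos(),r.get_ft_force())
r.set_gripper(0.,f_grip=30); print("w",r.get_gripper_width(),r.get_ft_force())
s=r.grab_frame("scene"); save(s,"k_s"); a=s["frame"][:,:,::-1]; cv2.imwrite("pics/k_z.png",cv2.resize(a[60:220,220:380],None,fx=3.7,fy=3.7,interpolation=cv2.INTER_CUBIC))
print(r.get_time_s())
E
```

```text
[np.float64(0.5157001228049891), np.float64(-0.3315084640383485), np.float64(0.2881324103159677)] 7.74402589109884 True
False [ 0.51590635 -0.33169029  0.28894835] [-0.60170015 -0.17032467  0.24498325]
w 0.12701380589262526 [ 0.32372953 -0.55330588  1.82423411]
63.85
```

View pics/k_z.png

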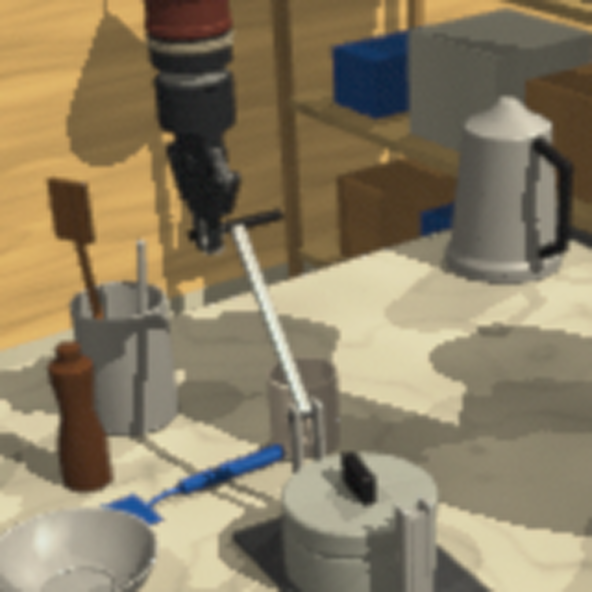

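The handle is gripped on one side of the bar: width 0.127 (about 11 mm), forces small. Next I'll swing it.

```bash
python3 - <<'E'
from lib import *
f0=np.array(r.get_ft_force())
n=18; ths=np.linspace(2.27,0.0,n+1)[1:]
for th in ths:
    st=r.move_straight(hp(th),feed=.18,stop_force=25)
    f=np.array(r.get_ft_force())-f0; w=r.get_gripper_width()
    print(round(th,2),st,f.round(1),round(w,3),end=" | ")
    if st or w<.09: print("STOP"); break
print(r.get_tcp_pos(),hp(ths[-1]),r.get_time_s())
s=r.grab_frame("scene"); save(s,"l_s"); a=s["frame"][:,:,::-1]; cv2.imwrite("pics/l_z.png",cv2.resize(a[90:250,240:400],None,fx=3.7,fy=3.7,interpolation=cv2.INTER_CUBIC))
E
```

```text
2.14 False [-2.7 -2.3  1.6] 0.122 | 2.02 False [-4.3 -1.9  3.4] 0.129 | 1.89 False [-4.8 -1.1  5. ] 0.13 | 1.77 False [-4.2  0.7  4.2] 0.125 | 1.64 False [-5.   1.9  2.4] 0.127 | 1.51 False [-5.   1.6  1.3] 0.13 | 1.39 False [-4.6  1.6 -2.6] 0.126 | 1.26 False [-5.3  1.9 -2.8] 0.128 | 1.14 False [-4.   1.1 -3.6] 0.122 | 1.01 False [-2.7  0.2 -6.2] 0.13 | 0.88 False [-3.3  0.5 -4.5] 0.127 | 0.76 False [-1.8  0.5 -3.7] 0.126 | 0.63 False [ 0.9 -0.3 -3.9] 0.128 | 0.5 False [-0.   0.1 -3.2] 0.12 | 0.38 False [ 2.7  0.1 -3. ] 0.127 | 0.25 False [ 4.2 -1.8 -4.3] 0.124 | 0.13 False [ 4.3 -3.5 -4.1] 0.127 | 0.0 True [ 2.7 -0.7 -4.7] 0.124 | STOP
[5.53022365e-01 4.74409108e-04 1.31618162e-01] [np.float64(0.5524936112613075), np.float64(0.0017627851904238184), np.float64(0.132)] 69.0417
```

View pics/l_z.png

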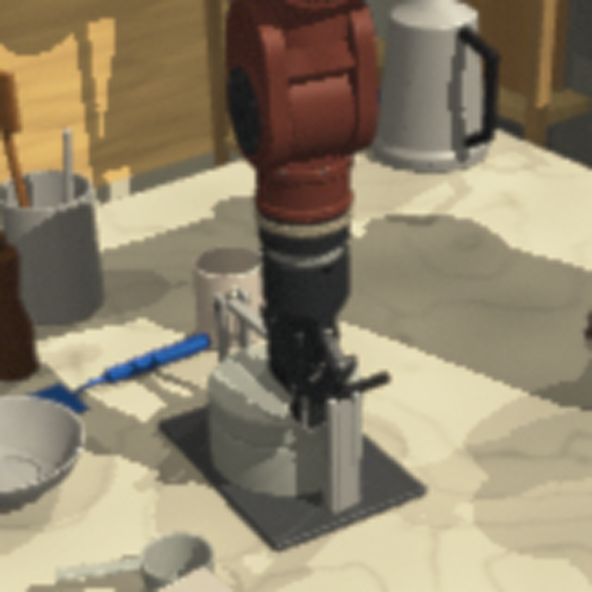

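The bar is down. I'll release, lift, press it from above with shut fingers to be sure it is seated, then retreat and look.

```bash
python3 - <<'E'
from lib import *
r.set_gripper(.4); p=hp(0); r.move_straight([p[0],p[1],.22],feed=.15)
r.set_gripper(0.); h=r.move_straight([p[0],p[1],.145],feed=.03,stop_force=8); q=r.get_tcp_pos()
print(h,q,"handle top",q[2]-.017,"expected .140",r.get_ft_force())
r.move_straight([p[0],p[1],.25],feed=.3)
r.move_ptp([.45,.35,.35],R(bestyaw((.45,.35,.35),0)))
r.dwell(.3)
t=r.grab_frame("top"); s=r.grab_frame("scene"); save(t,"m_t"); save(s,"m_s")
a=t["frame"][:,:,::-1]; z1=cv2.resize(a[180:260,310:410],(400,320),interpolation=cv2.INTER_CUBIC)
a=s["frame"][:,:,::-1]; z2=cv2.resize(a[160:240,265:365],(400,320),interpolation=cv2.INTER_CUBIC)
cv2.imwrite("pics/m_z.png",np.hstack([z1,z2])); print(find()[0],r.get_time_s())
print(proj(s,[hp(0,x,0) for x in(-.052,.052)]).round(1),proj(t,[hp(0,x,0) for x in(-.052,.052)]).round(1))
E
```

```text
True [0.55251574 0.00176018 0.15682625] handle top 0.1398262466273671 expected .140 [-1.33875688  0.00902277  6.39781876]
[] 74.85
[[344.5 191.8]
 [318.1 200.9]] [[326.6 225.1]
 [329.9 197. ]]
```

View pics/m_z.png

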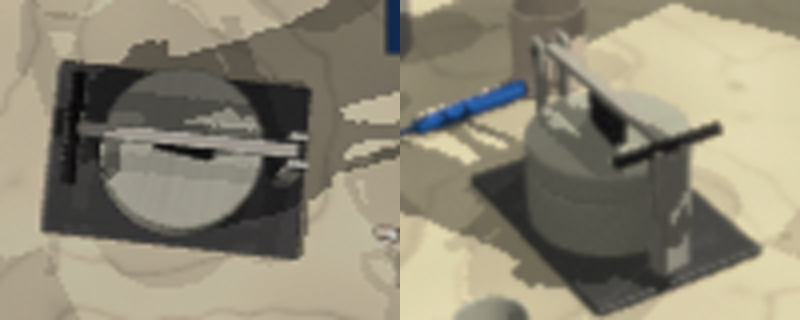

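View pics/m_t.png

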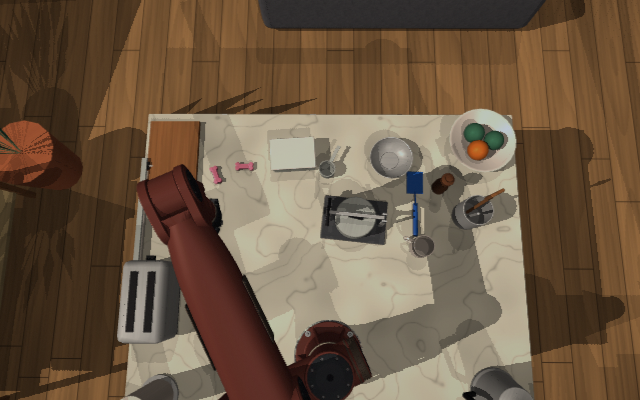

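The bar lies in its catch over the lid: the handle is at about (328,211) in the top view and its top probed at 139.8 mm. No brown biscuits remain and the other objects are where they were, so I'm handing it in.

```bash
python3 -c "
from lib import *
r.job_done(); print(r.get_time_s())"
```

```text
the job is handed in; nothing more can be done
the job is handed in; nothing more can be done
```

The job is done and handed in at about 75 s of the 210 s allowed. I can't see a verdict, only my own checks.

- **Biscuits:** All four brown biscuits went into the canister. Their pile tops out below the rim, and the last pictures found no brown biscuit left on the counter.
- **Lid:** It went level onto the ribs at about 83 mm. I turned it back counter-clockwise until it dropped and met the tab, then screwed it clockwise about 110° to the end stop. The top of its grip then probed at 125.4 mm; 125 mm means the lid is home.
- **Safety bar:** I swung it from about 2.27 rad down into its catch. The handle's top probed at 139.8 mm against an expected 140 mm.
- **Other things:** The bystanders and most of the pink, red and yellow look-alikes show no sign of having moved in the last pictures. In the final top view the arm hid the red and yellow ones; I never went near them.

Two readings were less clean:
- **Scene camera:** It disagreed with the top camera by about 3 to 5 mm on the canister and lid. I leaned on the top camera, and the contact heights agreed with it.
- **Last arc step:** The final step of the bar's swing ended on its force limit, about where the bar meets its end stop.

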